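# Set a length stop with the screw slack taken out, then seat a pipe against it

## Robot

A 7-joint arm with a two-finger parallel gripper is mounted at the origin on the work surface; the furniture and walls round the work are solid. World frame = base frame: x ahead of the robot, y to its left, z up, the work surface at z = 0. Lengths are in mm, angles in rad, forces in N, time in s.
With the tool pointing down it reaches from about 350 to 900 mm from the base axis. Payload 8.1 kg.
Tool frame: the origin (TCP) lies between the finger pads; the fingertips stand 22 mm ahead of it and the grasp point (between the pads) lies 3 mm ahead of it (manip.tcp_to_tips is the distance from the TCP to the fingertips, in mm); z points along the fingers, y is the line along which they close (so a half turn about z gives the same grasp; the last joint's range is limited). The gripper opens to 85 mm and grips with 20 to 120 N. Pads are 22 mm wide; open, the fingers measure 114 mm over their backs; the gripper's body (76 mm by 85 mm) begins 54 mm behind the grasp point. The pads swing forward as they close: fully open they stand 13 mm farther back than shut.
Start: joints at [1.244, 0.434, 0.025, 1.573, -0.012, 1.134, -0.075], TCP at [138.685, -609.431, 253.323] pointing down, gripper open.
Joint ranges: [-2.62, 2.62], [-0.44, 2.09], [-1.27, 1.32], [0.08, 2.57], [-1.32, 4.46], [0.12, 2], [-2.74, 2.74]. Speed limits (rad/s): [2.22, 2.22, 3.01, 3.01, 3.14, 3.14, 3.14].

## Interface

Orientations are given as a 3x3 rotation matrix whose columns are the frame's x, y, z axes.
In Python, from rig import manip gives the robot as it stands. Calls block until the motion is done:
- manip.movep(position, orientation): joint-space move of the TCP to a pose.
- manip.movel(position, feed=150, rotation=None): straight line of the TCP; rotation=None keeps the orientation; feed is the mean speed in mm/s.
- manip.move_j(angles): joint-space move.
- manip.command_gripper(opening, force=None): finger opening in mm; force is the grip in N (None keeps the last); returns when the fingers have stopped.
- manip.pause(seconds).
- manip.inverse_kinematics(position, orientation): joint angles nearest the present ones, or None.
- manip.read_camera(name): name is "side" or "top" or "wrist"; returns the picture (480x640x3 uint8, red, green, blue); there is no depth.
- manip.camera_params(name): a dict with "fx", "fy", "cx", "cy" (pixels), "dist" ([k1, k2, p1, p2, k3] as OpenCV has them; the pictures are not rectified), "rvec" (rotation vector, rad) and "tvec" (3), from world to camera coordinates, as OpenCV has them. Camera axes: x right, y down, z forward; pixel columns grow to the right and rows downward; lengths in mm; the calibration is good to about 2 mm. A picture is of the moment at which its call begins: read the wrist's pose just before it. camera_params takes no time and is no camera call; for the wrist camera it gives the pose at the moment of the call.
A pose or a line that the arm cannot do raises manip.PlanningError and nothing moves.
- manip.finish_job(): hands the job in; it is judged then, once.
Readings, each from a call of its own:
- manip.read_clock(): time.
- manip.read_joint_pos(): joint angles.
- manip.read_qd(): joint speeds.
- manip.read_effort(): joint torques, N m.
- manip.read_eef_pos(): TCP position.
- manip.read_tcp_rot(): TCP orientation.
- manip.read_ft_force(): force on the tool from outside, world axes, zero at the start.
- manip.read_wrist_torque(): the same for the moment, N m.
- manip.read_gripper_width(): finger opening in mm.
- manip.read_gripper_force(): force on a finger pad.
Only numpy, scipy, OpenCV 4.12 (cv2) and the standard library are available. Lean on these libraries where they do the work, as an engineer would, in place of code of your own. Each camera call takes 0.05 s, during which the arm holds its last target. There are 200 camera calls.

## Task

Set the pipe fixture's length stop. With the crank, wind the stop back a few millimetres past the rider's blade, then wind it forward until the index blade on the saddle lines up with the rider's blade, so that the worn screw's slack is out and the pipe cannot push the stop back. Then slide the pipe nipple along its V-block and press it firmly, with about 20 N, against the stop, which must still be on the mark when you let go; leave the parts lying around the fixture where they are.

Things in the scene. Friction and masses are not known exactly. Their poses are not given: they have to be found in the camera images.
- stop_jig: the fixture, a grey cast bed 215 x 120 mm bolted to the bench. Origin: under its middle, on the bench. x axis = axis of screw and pipe: crank at the -x end (nearest the robot), saddle with the stop in the middle, V-block with the pipe at the +x end; z up. 'Forward' is +x. The axes of the screw and of the lying pipe run 80 mm above the bench over y = 0
- vee (a point): middle of the V-block, on the pipe's axis (fixture x = 61 mm, 80 mm above the bench). The block is 87 mm long; its walls end 74 mm above the bench, where the groove is 37 mm wide, so the upper half of a lying pipe stands free and a fingertip can push on its end from there
- crank (a joint): angle of the crank about the fixture's +x axis, rad, 0 with the handle up: growing = clockwise seen from the robot = saddle forward, 12 mm a turn. Takes 3.6 N at the handle; stays where left. The nut has about 4 mm of play in the saddle: after a reversal the crank turns up to a third of a turn before the saddle follows, and over 8 N on the stop pushes the saddle back until the play is used up
- handle (a point): middle of the crank's black grip, a level cylinder 19 mm thick and 62 mm long along the fixture's x, pointing at the robot; at fixture x = -155 mm, on a circle of 42 mm radius about the screw axis (38 to 122 mm above the bench). It spins freely on its pin, so it can be pinched from above and carried round the whole circle without turning the hand. Nothing else is within 35 mm of this point
- index (a point): tip of the brass index blade, 2 mm wide, that lies on the saddle's top and points to the fixture's +y side; 101 mm above the bench. It moves with the saddle and stop
- mark (a point): tip of the rider's upright aluminium blade, 2 mm wide, level with the index tip and 6 mm farther to +y. The rider is a small clamp with a thumbscrew, fixed on a rail on the bed's +y side. x axis as the fixture's: the stop is set when index and mark have the same place along it. At the start the mark is 4 to 10 mm behind (-x of) the index
- saddle: the steel saddle (47 x 60 mm, top 100 mm above the bench) with the stop, a dark plate 50 x 44 mm with a round steel button of 30 mm diameter, on its front. Origin: middle of the button's face, 80 mm above the bench; it looks along the fixture's +x (the saddle's own x) and meets the pipe's end. The saddle slides on the bed, 22 mm back and 4 mm forward of its start, with about 8 N of drag
- pipe: the pipe nipple, a galvanised threaded tube 34 mm in diameter and 58 mm long, 0.14 kg, lying in the V-block with a gap of 14 to 22 mm to the stop. Origin: centre of the end that faces the stop; its own z axis runs along the pipe, away from the stop (to the fixture's +x), so the other end is 58 mm along it
- brass_union: bystander: brass pipe union, 28 x 32 mm, 34 mm high, standing loose to the right of the crank; origin under its middle
- nut: bystander: rusty hexagon nut, 36 x 41 mm, 19 mm high, lying loose on the bed's left; origin under its middle
- bolt: bystander: rusty hexagon bolt standing on its head, 34 mm across and 62 mm high, loose to the left of the crank; origin under its middle

How it is judged (in metres and radians):
On the way, in this order (a step that is already met when the one before it is completed fails the run):
1. the stop has been wound back past the mark (index more than 2 mm behind it) (x of index in the frame of mark below -0.002 m), for 0.1 s.
2. the stop has been brought forward onto the mark (within 1.5 mm) and stays there, not yet pressed (x of index in the frame of mark between -0.0015 and 0.0015 m and contact force between pipe and saddle below 5 N), for 0.3 s.
3. the pipe is pressed against the stop with more than 12 N (contact force between pipe and saddle above 12 N), for 0.2 s.
At the end, for the whole second after the job is handed in: the index blade is within 1.5 mm of the rider's mark along the fixture, and the pipe lies at rest in the V-block (parallel to it within 0.06 rad, within 4 mm of its axis) with its end within 2 mm of the stop's face (x of index in the frame of mark between -0.0015 and 0.0015 m and x of pipe in the frame of saddle between -0.002 and 0.002 m and y of pipe in the frame of saddle between -0.004 and 0.004 m and z of pipe in the frame of saddle below 0.004 m and angle between the z axis of pipe and the x axis of stop_jig, either way round below 0.06 rad and linear speed of pipe below 0.01 m/s); the robot touches nothing.
It fails at once if the pipe is rammed against the stop with more than 35 N (contact force between pipe and saddle above 35 N).
It fails at once if the brass union, the nut or the bolt is moved more than 20 mm (distance of any of brass_union, nut, bolt from where it was at the start of the episode above 0.02 m).
It also fails if it takes over 72 s, if anything falls off the work surface, if the arm or the gripper's body presses on something with over 40 N, if the wrist force passes 120 N, or if a joint passes its speed limit or range.

## Working session

There is one attempt and no reset: what is moved stays moved. The work goes in short steps, each a Python script; the robot and the scene stay as the last script left them, time stands still between calls to the robot, and variables do not carry over. Pictures are saved under pics/ and viewed, at most 10 in all, crops included, and the job is handed in when it is done.

```bash
ls; mkdir -p pics; python3 - <<'E'
from rig import manip as m
import cv2,numpy as np
print(m.read_clock(),m.read_eef_pos(),m.read_tcp_rot(),m.tcp_to_tips)
for n in ("side","top","wrist"):
    p=m.camera_params(n);print(n,p)
    cv2.imwrite(f"pics/{n}0.png",m.read_camera(n)[...,::-1])
E
```

```text
pics
0.0 [ 138.526084   -608.96700919  252.52681044] [[ 9.75075856e-01  2.21871115e-01 -5.32002990e-04]
 [ 2.21871675e-01 -9.75074723e-01  1.49837335e-03]
 [-1.86296902e-04 -1.57906407e-03 -9.99998736e-01]] 22.0
side {'fx': 588.5814778064829, 'fy': 588.5814778064829, 'cx': 320.18018723409324, 'cy': 236.55361989266322, 'dist': array([0.02535094, 0.        , 0.        , 0.        , 0.        ]), 'rvec': array([ 1.398535  , -1.83853643,  1.02868217]), 'tvec': array([405.62843591, 296.81909648, 704.13293627])}
top {'fx': 578.4070257502786, 'fy': 578.4070257502786, 'cx': 321.7543935219215, 'cy': 248.67412587345882, 'dist': array([-0.12270446,  0.        ,  0.        ,  0.        ,  0.        ]), 'rvec': array([ 2.13373975, -2.11857987,  0.14840504]), 'tvec': array([286.92913658, 495.17020229, 850.8021916 ])}
wrist {'fx': 344.6045653457089, 'fy': 344.6045653457089, 'cx': 319.1582032999068, 'cy': 243.81993418789443, 'dist': array([0.0034538, 0.       , 0.       , 0.       , 0.       ]), 'rvec': array([-2.26765987,  1.80847683,  0.26987343]), 'tvec': array([-624.22715167,  -37.59764833,  379.77956417])}
```

View pics/top0.png

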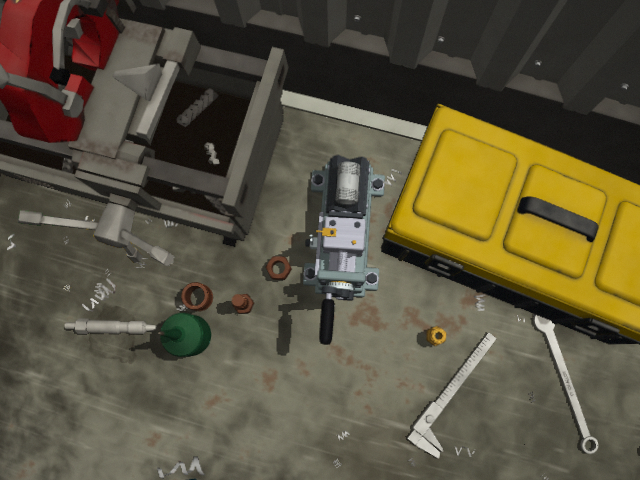

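View pics/side0.png

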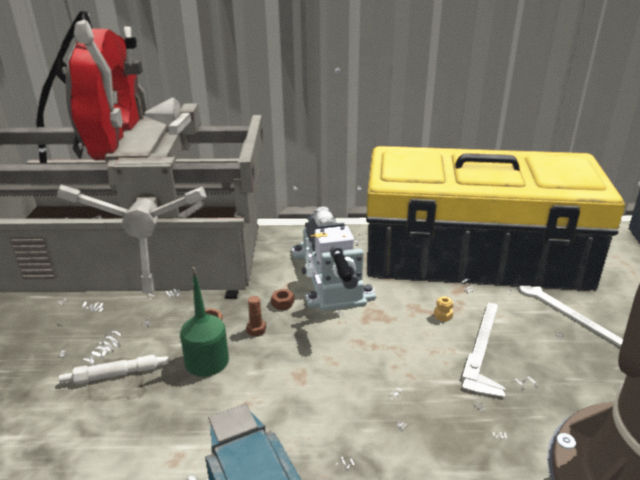

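The top view shows the fixture in the middle: black grip around (327,320), pipe around (348,182), brass index around (327,232), rider around (311,241). The union is at (437,336), the bolt at (243,303) and the nut at (278,267). In the side view the grip is at (343,265), so it is up, leaning right.

```bash
cat > h.py <<'E'
from rig import manip as m
import cv2,numpy as np
def ray(p,uv):
    K=np.array([[p['fx'],0,p['cx']],[0,p['fy'],p['cy']],[0,0,1]])
    q=cv2.undistortPoints(np.array([[uv]],float),K,p['dist'])[0,0]
    R=cv2.Rodrigues(p['rvec'])[0]; o=-R.T@p['tvec']; return o,R.T@np.array([q[0],q[1],1])
def onz(p,uv,z):
    o,d=ray(p,uv); return o+d*(z-o[2])/d[2]
def proj(p,X):
    K=np.array([[p['fx'],0,p['cx']],[0,p['fy'],p['cy']],[0,0,1]])
    return cv2.projectPoints(np.array([X],float),p['rvec'],p['tvec'],K,p['dist'])[0][0,0]
def tri(pu):
    A=np.zeros((3,3));b=np.zeros(3)
    for p,uv in pu:
        o,d=ray(p,uv);d=d/np.linalg.norm(d);M=np.eye(3)-np.outer(d,d);A+=M;b+=M@o
    return np.linalg.solve(A,b)
E
python3 - <<'E'
from h import *
t=m.camera_params("top");s=m.camera_params("side");w=m.camera_params("wrist")
print("camtop",ray(t,(320,240))[0],"camside",ray(s,(320,240))[0],"wrist",ray(w,(320,240)))
for n,uv,z in [("pipe",(348,182),97),("pipeend",(349,160),97),("index",(320,232),101),("grip0",(328,298),115),("grip1",(326,341),115),("bolt",(243,303),31),("union",(437,336),30),("nut",(278,267),19),("foot",(318,182),12),("foot",(377,182),12),("footR",(308,282),12),("footL",(372,282),12)]: print(n,onz(t,uv,z).round(1))
print("grip",tri([(t,(327,320)),(s,(343,265))]))
E
```

```text
camtop [348.62979635 269.39258683 925.8893709 ] camside [-328.74301123  503.59600054  621.89894421] wrist (array([ 211.14719402, -592.80365473,  373.41761559]), array([-0.27208386, -0.06306942, -0.96027156]))
pipe [584.7 251.2  97. ]
pipeend [618.7 249.7  97. ]
index [508.2 291.8 101. ]
grip0 [411.4 279.4 115. ]
grip1 [351.5 281.7 115. ]
bolt [409.  412.4  31. ]
union [360.3 112.4  30. ]
nut [467.3 360.1  19. ]
foot [608.7 298.3  12. ]
foot [609.1 201.9  12. ]
footR [444.5 312.6  12. ]
footL [445.2 211.   12. ]
grip [380.2653565  280.24174526 122.3502461 ]
```

```bash
python3 - <<'E'
import cv2
a=cv2.imread('pics/top0.png')[130:360,230:460];cv2.imwrite('pics/c1.png',cv2.resize(a,(600,600),interpolation=cv2.INTER_CUBIC))
E
```

```text
(no output)
```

View pics/c1.png

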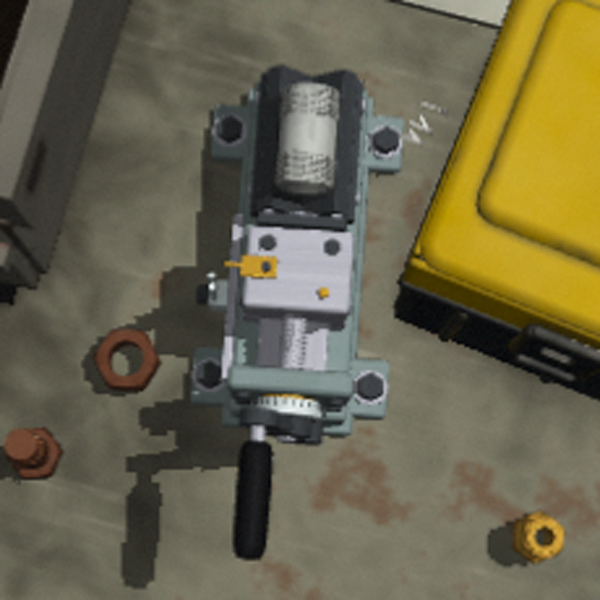

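Crop of the top view: foot bolts at (230,129), (386,141), (208,373) and (371,386), brass index tip at (228,264), rider blade around (212,280), grip from (258,445) to (250,550). I'll compute the fixture pose from these, then move the wrist camera over the index.

```bash
python3 - <<'E'
from h import *
t=m.camera_params("top")
f=lambda u,v:(230+u/2.609,130+v/2.609)
B=[onz(t,f(*q),18) for q in [(230,129),(386,141),(208,373),(371,386)]]
B=np.array(B);print(B.round(1))
c=B.mean(0);d=(B[0]+B[1]-B[2]-B[3])/2;e=(B[0]-B[1]+B[2]-B[3])/2
print("c",c,"len",np.linalg.norm(d),"wid",np.linalg.norm(e),"yaw",np.arctan2(d[1],d[0]),np.arctan2(-e[0],e[1]))
P=[onz(t,f(*q),97)for q in[(308,88),(306,190)]];print("pipe",P,np.arctan2(*(P[0]-P[1])[[1,0]]))
print("idx",onz(t,f(228,264),101))
yaw=np.arctan2(d[1],d[0])
ex=np.array([np.cos(yaw),np.sin(yaw),0]);ey=np.array([-ex[1],ex[0],0])
for s in(1,-1):
    R=np.c_[s*ex,-s*ey,[0,0,-1]]
    for X in [(-155,42,80),(-155,-42,80),(-155,0,38),(-155,0,122),(-73,30,170),(120,0,120)]:
        p=c*[1,1,0]+ex*X[0]+ey*X[1]+[0,0,X[2]+3]
        q=m.inverse_kinematics(p,R);print(s,X,None if q is None else np.round(q,2))
E
```

```text
[[611.3 297.9  18. ]
 [604.  200.9  18. ]
 [458.3 309.7  18. ]
 [450.9 211.1  18. ]]
c [531.12661482 254.90780846  18.        ] len 153.43821014083468 wid 98.13626974361178 yaw -0.07181319107618958 -0.07491182873004035
pipe [array([612.92491873, 251.09858855,  97.        ]), array([552.93010261, 252.20475802,  97.        ])] -0.018435661814982122
idx [509.41770919 295.65558391 101.        ]
1 (-155, 42, 80) [-0.95  0.45  0.21  2.1  -0.16  0.61 -2.28]
1 (-155, -42, 80) [-0.83  0.38  0.21  2.22 -0.15  0.55 -2.15]
1 (-155, 0, 38) [-0.5   0.51 -0.31  2.16  0.3   0.52 -2.67]
1 (-155, 0, 122) [-0.9   0.34  0.21  2.12 -0.11  0.69 -2.26]
1 (-73, 30, 170) [-0.82  0.39  0.21  1.88 -0.1   0.88 -2.2 ]
1 (120, 0, 120) [-0.11  0.73 -0.55  1.48  0.41  1.04 -2.4 ]
-1 (-155, 42, 80) [-0.04  0.7  -1.07  2.02  0.8   0.91 -0.05]
-1 (-155, -42, 80) [ 0.08  0.58 -0.99  2.15  0.71  0.78  0.13]
-1 (-155, 0, 38) [-0.43  0.52 -0.39  2.15  0.38  0.53  0.4 ]
-1 (-155, 0, 122) [-0.27  0.4  -0.58  2.07  0.32  0.75  0.44]
-1 (-73, 30, 170) [ 0.01  0.57 -0.95  1.82  0.54  1.04  0.34]
-1 (120, 0, 120) [ 0.11  0.9  -1.03  1.46  0.79  1.23  0.49]
```

```bash
cat >> h.py <<'E'
import json,os
C=np.array([531.1,254.9,0.]);YAW=-0.073
if os.path.exists('fix.json'):
    _=json.load(open('fix.json'));C=np.array(_[:2]+[0.]);YAW=_[2]
ex=np.array([np.cos(YAW),np.sin(YAW),0]);ey=np.array([-ex[1],ex[0],0])
RD=np.c_[-ex,ey,[0,0,-1]]
W=lambda x,y,z:C+ex*x+ey*y+np.array([0,0,z])
F=lambda P:np.array([(P-C)@ex,(P-C)@ey,P[2]])
def shot(n,cam="wrist"):
    p=m.camera_params(cam);a=m.read_camera(cam);cv2.imwrite(f"pics/{n}.png",a[...,::-1]);json.dump({k:np.array(v).tolist() for k,v in p.items()},open(f"pics/{n}.json","w"));return p,a
def load(n):
    p=json.load(open(f"pics/{n}.json"));return {k:np.array(v) if isinstance(v,list) else v for k,v in p.items()}
E
python3 - <<'E'
from h import *
p=m.read_eef_pos();m.movel(p+[0,0,130],feed=300)
m.movep(W(50,20,380),RD)
m.movel(W(50,20,210),feed=200)
p,a=shot("w1");print(m.read_clock(),m.read_joint_pos().round(2),F(m.read_eef_pos()),F(ray(p,(320,240))[0]),ray(p,(320,240))[1])
for X in [(0,36,101),(-155,0,122),(61,0,97)]:print(proj(p,W(*X)))
E
```

```text
5.2167 [ 0.07  0.7  -1.    1.52  0.61  1.25  0.49] [ 50.40767872  20.71713995 211.55641422] [-23.3545269   20.51707614 331.92914733] [ 0.28062295 -0.01632638 -0.95974635]
[341.9804739  175.68575809]
[ 274.74432637 -155.22206853]
[290.19779402 260.64160206]
```

View pics/w1.png

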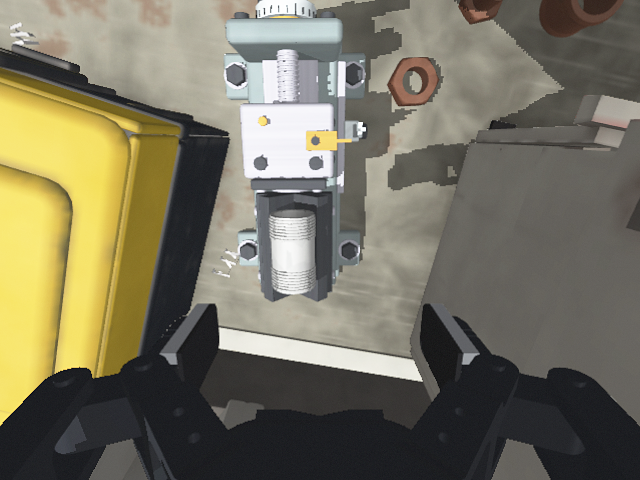

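Wrist view: foot bolts at (236,75), (353,74), (248,250) and (349,250); index tip at (350,140); rider thumbscrew at (362,130) with its blade just by the tip; pipe from (293,212) to (293,292); saddle top from (243,104) to (335,178).

```bash
python3 - <<'E'
from h import *
p=load("w1")
B=np.array([onz(p,q,18) for q in [(349,250),(248,250),(353,74),(236,75)]])
c=B.mean(0);d=(B[0]+B[1]-B[2]-B[3])/2;e=(B[0]-B[1]+B[2]-B[3])/2
print(B.round(1),c.round(1),np.linalg.norm(d),np.linalg.norm(e),np.arctan2(d[1],d[0]),np.arctan2(-e[0],e[1]))
for n,uv,z in [("pipe n",(293,212),97),("pipe f",(293,292),97),("sad",(243,104),100),("sad",(335,104),100),("sad",(335,178),100),("sad",(241,176),100),("idx",(350,140),101),("mark",(360,130),101)]:
    P=onz(p,uv,z);print(n,P.round(1),F(P).round(1))
a=cv2.imread('pics/w1.png')
cv2.imwrite('pics/c2.png',np.hstack([cv2.resize(a[90:190,230:380],(600,400),interpolation=cv2.INTER_CUBIC),]))
E
```

```text
[[613.1 298.7  18. ]
 [606.  202.3  18. ]
 [460.3 309.2  18. ]
 [454.1 212.6  18. ]] [533.4 255.7  18. ] 152.6728861221541 96.75649169975219 -0.06842695951254367 -0.06879788442702299
pipe n [556.5 255.9  97. ] [25.2  2.8 97. ]
pipe f [616.7 250.1  97. ] [85.8  1.5 97. ]
sad [485.2 231.5 100. ] [-44.1 -26.7 100. ]
sad [489.3 288.9 100. ] [-44.1  30.8 100. ]
sad [535.  286.2 100. ] [  1.6  31.5 100. ]
sad [529.2 224.  100. ] [  0.3 -30.9 100. ]
idx [511.6 297.1 101. ] [-22.6  40.7 101. ]
mark [505.9 303.8 101. ] [-28.7  46.9 101. ]
```

View pics/c2.png

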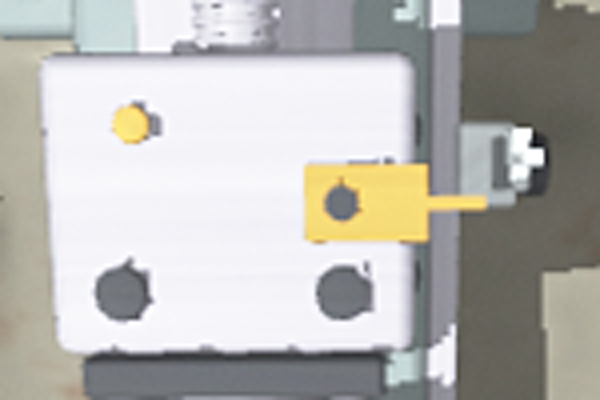

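```bash
echo '[533.4,256.0,-0.069]'>fix.json; python3 - <<'E'
from h import *
m.command_gripper(40)
m.movel(W(50,44,138),feed=200,rotation=RD)
p,a=shot("w2");print(m.read_clock(),F(m.read_eef_pos()),m.read_ft_force())
uv=proj(p,W(-24,44,101)).round().astype(int);print(uv)
x,y=uv;c=a[max(y-50,0):y+50,x-75:x+75,::-1];print(max(y-50,0),x-75)
cv2.imwrite('pics/c3.png',cv2.resize(c,None,fx=4,fy=4,interpolation=cv2.INTER_CUBIC))
E
```

```text
6.3083 [ 50.34806119  44.3009624  139.11822214] [-0.45014127 -0.26428078  0.08630567]
[318 138]
88 243
```

View pics/c3.png

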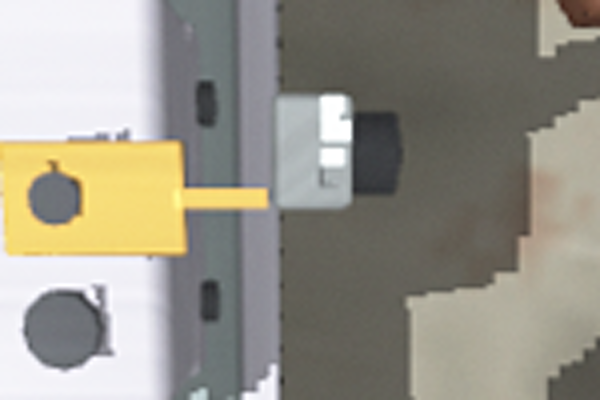

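Close view: brass index tip at crop (268,198), i.e. image (310,137.5). The rider blade's top is the light rectangle at crop (320–346, 147–166), its tip at image (323,127). The index is about 5 mm forward of the mark. Next I'll grip the handle.

```bash
cat >> h.py <<'E'
def mk(n="w2"):
    p=load(n);return F(onz(p,(323,127),101))
def hp(a,r=42,x=-157):return W(x,-r*np.sin(a),80+r*np.cos(a)+3)
def arc(a0,a1,n=None,feed=120):
    n=n or max(1,int(np.ceil(abs(a1-a0)/0.35)))
    for a in np.linspace(a0,a1,n+1)[1:]:
        m.movel(hp(a),feed=feed)
        f=m.read_ft_force();print(round(a,2),m.read_clock(),f.round(1),(F(m.read_eef_pos())-F(hp(a))).round(1))
        if np.linalg.norm(f)>45:print("FORCE");return a
    return a1
E
python3 - <<'E'
from h import *
p=load("w2");print("mark",F(onz(p,(323,127),101)),"idx",F(onz(p,(310,137.5),101)))
m.movel(W(50,44,200),feed=250);m.movel(W(-157,13.5,200),feed=300)
m.command_gripper(55)
shot("w3");shot("t3","top")
a=-0.327
m.movel(hp(a),feed=150)
m.command_gripper(0,25)
print(m.read_clock(),m.read_gripper_width(),m.read_gripper_force(),m.read_ft_force(),F(m.read_eef_pos()))
arc(a,a-0.7)
E
```

```text
mark [-28.736168    45.97210159 101.        ] idx [-24.37598188  40.29495423 101.        ]
9.0417 17.535390859229953 25.643979907035828 [-0.52419163  0.40138557  5.94749447] [-156.63354141   14.02159295  123.43031825]
-0.68 9.3167 [ 1.9  2.9 -2.1] [ 0.2  0.4 -0.1]
-1.03 9.5917 [ 2.3  0.3 -3.6] [ 0.2 -0.4 -0.2]
```

```bash
python3 - <<'E'
from h import *
arc(-1.027,-6.93)
print(m.read_gripper_width())
m.command_gripper(50)
a=F(m.read_eef_pos());print(a)
m.movel(W(a[0],a[1],200),feed=250);m.command_gripper(40);m.movel(W(50,44,200),feed=300);m.movel(W(50,44,138),feed=200)
p,a=shot("w4")
hsv=cv2.cvtColor(a,cv2.COLOR_RGB2HSV)
print(m.read_clock())
x,y=243,68;cv2.imwrite('pics/c4.png',cv2.resize(a[y:y+100,x:x+150,::-1],None,fx=4,fy=4,interpolation=cv2.INTER_CUBIC))
E
```

```text
-1.37 9.8667 [ 3.7 -2.1 -3.3] [ 0.2 -0.9 -0.2]
-1.72 10.1417 [ 2.5 -4.5 -1.5] [ 0.2 -1.2 -0.1]
-2.07 10.4167 [ 2.9 -5.  -1.3] [ 0.2 -1.6  0. ]
-2.42 10.6917 [ 1.5 -6.7  4.1] [ 0.3 -1.8  0.2]
-2.76 10.9667 [ 1.4 -5.9  4.8] [ 0.3 -1.4  0.7]
-3.11 11.2417 [ 1.1 -3.4  4.2] [ 0.3 -0.3  1. ]
-3.46 11.5167 [-0.8 -1.5  7.6] [0.3 0.9 1.3]
-3.8 11.7917 [0.5 0.5 7.4] [0.3 1.3 1.4]
-4.15 12.0667 [ 0.  -0.6  4. ] [0.2 1.1 1.3]
-4.5 12.3417 [-1.1 -1.3  3.2] [-0.   0.   0.7]
-4.85 12.6167 [ 0.  -4.9  3.1] [-0.1 -1.3  0.2]
-5.19 12.8917 [  0.4 -11.3   6.9] [-0.2 -3.  -0.1]
-5.54 13.1667 [ -1.7 -19.4  19. ] [-0.2 -4.5 -0. ]
-5.89 13.4417 [ -4.7 -18.1  35.8] [-0.2 -3.1  0.9]
-6.24 13.7167 [-2.5  0.1 11.3] [-0.3  1.7  1.1]
-6.58 13.9917 [ 0.5  3.5 -1. ] [-0.3  1.4  0.2]
-6.93 14.2667 [ 0.2  2.9 -1.8] [-0.4  0.4 -0.2]
17.314951304393016
[-156.90913802   24.97369309  116.58882351]
16.775
```

View pics/c4.png

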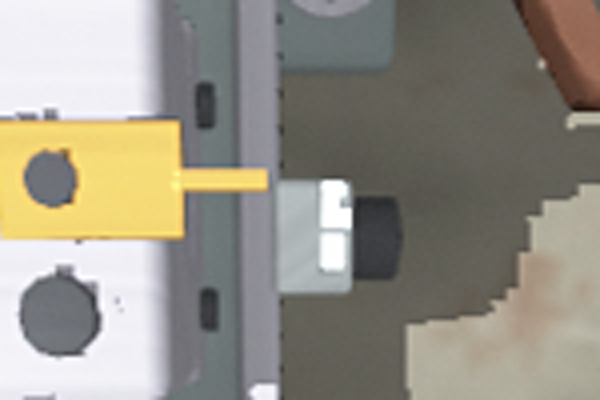

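View after winding back: index at crop row 180, rider blade at about row 242, so the index is about 7 mm behind the mark. Next, wind forward and stop slightly short of the mark.

```bash
cat >> h.py <<'E'
def look(n):
    a=F(m.read_eef_pos());m.command_gripper(50)
    m.movel(W(a[0],a[1],190),feed=250);m.command_gripper(40);m.movel(W(50,44,190),feed=350);m.movel(W(50,44,138),feed=200)
    m.pause(0.2);p,im=shot(n);return meas(n)
def meas(n):
    p=load(n);im=cv2.imread(f"pics/{n}.png");h=cv2.cvtColor(im,cv2.COLOR_BGR2HSV)
    u,v=proj(p,F_inv(mk()));u0=int(round(u))
    yel=(h[...,1]>110)&(abs(h[...,0].astype(int)-22)<8)
    reg=yel[60:260,u0-20:u0-2];vv,uu=np.nonzero(reg);uu=uu+u0-20;vv=vv+60
    k=uu>=uu.max()-10;q=(uu.max(),vv[k].mean())
    i=F(onz(p,q,101));print(n,"mark px",u,v,"idx px",q,"d(mm)",(i-mk()).round(2),"t",m.read_clock());return (i-mk())[0]
F_inv=lambda f:W(*f)
def grab(a):
    m.movel(W(50,44,190),feed=250);m.movel(hp(a)+[0,0,190-hp(a)[2]],feed=350);m.command_gripper(50);m.movel(hp(a),feed=150);m.command_gripper(0,25)
    print(m.read_clock(),m.read_gripper_width(),m.read_ft_force().round(1),(F(m.read_eef_pos())-F(hp(a))).round(1))
E
python3 - <<'E'
from h import *
meas("w2");meas("w4")
a=-0.647;grab(a)
a=arc(a,a+5.2,feed=80);print(a,m.read_gripper_width())
look("w5")
E
```

```text
w2 mark px 323.0 126.99999999999974 idx px (np.int64(309), np.float64(137.05882352941177)) d(mm) [ 4.18 -6.11  0.  ] t 16.775
w4 mark px 323.12398157644526 128.76458661756664 idx px (np.int64(309), np.float64(112.94117647058823)) d(mm) [-6.45 -6.11  0.  ] t 16.775
19.1583 17.754540946225312 [0.1 0.2 4.5] [0.4 0.4 0.7]
-0.3 19.4917 [-1.   0.2 10.7] [0.4 0.7 1.2]
0.05 19.825 [-1.9 -3.8 21.1] [0.4 0.4 1.5]
0.39 20.1583 [-3.1 -9.5 25.4] [ 0.4 -1.1  1.2]
0.74 20.4917 [ 2.6 -6.7  2. ] [ 0.5 -2.3 -0.3]
1.09 20.825 [ 2.8 -5.8 -1. ] [ 0.4 -1.5 -0.3]
1.43 21.1583 [ 4.1 -5.6 -2.8] [ 0.4 -1.1 -0.2]
1.78 21.4917 [ 4.7 -5.7 -4.5] [ 0.4 -0.8 -0.2]
2.13 21.825 [ 4.6 -4.2 -5.9] [ 0.4 -0.4 -0.2]
2.47 22.1583 [ 5.8 -2.9 -7.9] [ 0.4  0.3 -0.1]
2.82 22.4917 [ 5.5  0.9 -7.9] [0.4 1.2 0.2]
3.17 22.825 [ 3.8  3.5 -0.4] [0.4 2.4 0.9]
3.51 23.1583 [ 2.5 -2.  11.7] [0.4 0.5 1. ]
3.86 23.4917 [ 2.3 -4.8  9.4] [ 0.4 -0.7  0.7]
4.21 23.825 [ 2.8 -5.3  5.9] [ 0.3 -1.1  0.4]
4.55 24.1583 [ 2.5 -3.7  4.2] [ 0.2 -1.2  0.3]
4.553 17.54784946837275
w5 mark px 321.5804196050007 125.93014259237552 idx px (np.int64(307), np.float64(124.0)) d(mm) [-0.79 -6.37  0.  ] t 26.8417
```

```bash
python3 - <<'E'
import cv2
a=cv2.imread('pics/w5.png')[95:155,280:360];cv2.imwrite('pics/c5.png',cv2.resize(a,None,fx=10,fy=10,interpolation=cv2.INTER_NEAREST))
E
```

```text
(no output)
```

View pics/c5.png

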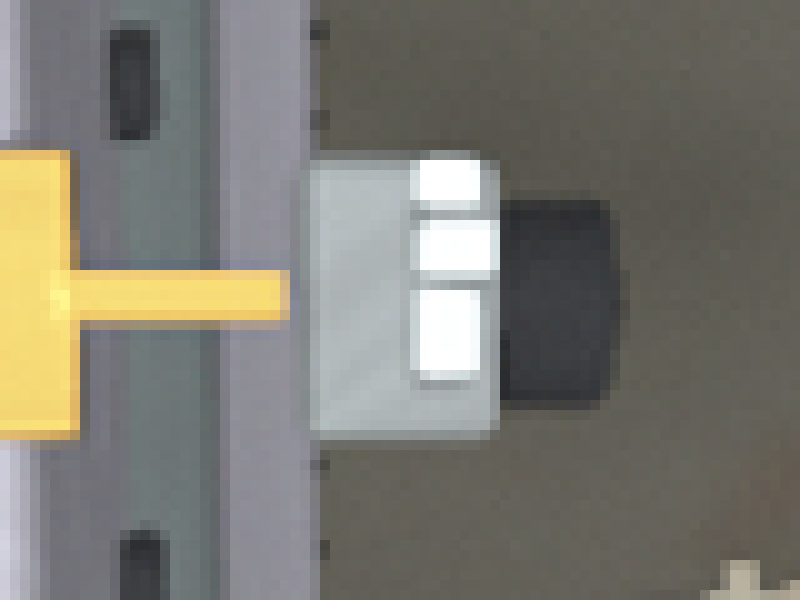

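The enlarged view settles it. The rider blade is the slightly protruding band at crop rows 216–280, image row about 119.4. The other white patches are lit clamp face cut by shadows, so my earlier mark pixel was wrong. With the index at row 124.2, it is about 2 mm forward of the mark. I'll fix the mark, wind back past it again, and come forward about 1.15 rad less.

```bash
sed -i 's/def mk(n="w2")/def mk(n="w5")/; s/(323,127),101/(321.5,119.4),101/' h.py; python3 - <<'E'
from h import *
meas("w2");meas("w4");d=meas("w5")
t=4.553-d/12*2*np.pi;print("target",t)
grab(4.553)
arc(4.553,0.1,feed=90)
a=arc(0.1,t,feed=80);print(a,m.read_gripper_width())
m.pause(0.3)
look("w6")
im=cv2.imread('pics/w6.png')[95:155,280:360];cv2.imwrite('pics/c6.png',cv2.resize(im,None,fx=10,fy=10,interpolation=cv2.INTER_NEAREST))
E
```

```text
w2 mark px 322.9274040894894 120.42908770290096 idx px (np.int64(309), np.float64(137.05882352941177)) d(mm) [ 6.86 -6.07  0.  ] t 26.8417
w4 mark px 323.0571648622494 122.22635618068236 idx px (np.int64(309), np.float64(112.94117647058823)) d(mm) [-3.76 -6.07  0.  ] t 26.8417
w5 mark px 321.50000000000034 119.40000000000063 idx px (np.int64(307), np.float64(124.0)) d(mm) [ 1.9  -6.33  0.  ] t 26.8417
target 3.5605046632326283
29.4917 17.261631345865975 [ 0.1 -5.8  4.3] [ 0.3 -1.1  0.1]
4.21 29.8 [ 1.7 -5.8 -0.1] [ 0.3 -1.9 -0.7]
3.87 30.1083 [-0.4 -9.1  5.8] [ 0.3 -2.4 -0.4]
3.53 30.4167 [-2.1 -8.3 12. ] [ 0.4 -1.7  0.4]
3.18 30.725 [-1.3 -3.9 11.5] [0.4 0.  0.8]
2.84 31.0333 [-1.1 -2.   8.7] [0.3 0.7 0.8]
2.5 31.3417 [-1.4  0.4  7. ] [0.2 0.7 0.8]
2.16 31.65 [-0.4 -0.6  3.6] [0.2 0.  0.6]
1.81 31.9583 [ 0.8 -3.5  3.2] [ 0.2 -0.5  0.3]
1.47 32.2667 [ 1.2 -5.3  3.5] [ 0.2 -1.1  0.1]
1.13 32.575 [ 0.3 -8.7  7. ] [ 0.2 -1.8  0. ]
0.79 32.8833 [ -0.4 -12.9  15.7] [ 0.1 -2.4  0.2]
0.44 33.1917 [ -3.8 -14.1  31.8] [ 0.2 -1.4  1. ]
0.1 33.5 [-1.4 -1.3 15.4] [0.2 1.9 1.2]
0.45 33.8333 [-3.  -8.1 23.2] [ 0.1 -0.6  0.9]
0.79 34.1667 [ 2.1 -7.1  1.3] [ 0.4 -1.8 -0.5]
1.14 34.5 [ 3.1 -6.4 -0.6] [ 0.4 -1.4 -0.5]
1.48 34.8333 [ 3.8 -5.2 -2. ] [ 0.3 -1.  -0.5]
1.83 35.1667 [ 4.6 -4.5 -5.6] [ 0.3 -0.7 -0.4]
2.18 35.5 [ 5.7 -3.7 -6.6] [ 0.3 -0.3 -0.4]
2.52 35.8333 [ 5.  -1.7 -7.2] [ 0.3  0.3 -0.2]
2.87 36.1667 [ 4.6  0.7 -7.4] [0.3 1.3 0.1]
3.21 36.5 [3.2 2.8 1.2] [0.3 2.3 0.8]
3.56 36.8333 [ 2.9 -2.1 10.1] [0.3 0.1 0.7]
3.5605046632326283 17.1887032815193
w6 mark px 321.5917356422776 119.35669600090141 idx px (np.int64(307), np.float64(119.93103448275862)) d(mm) [ 0.24 -6.35  0.  ] t 39.9417
```

View pics/c6.png

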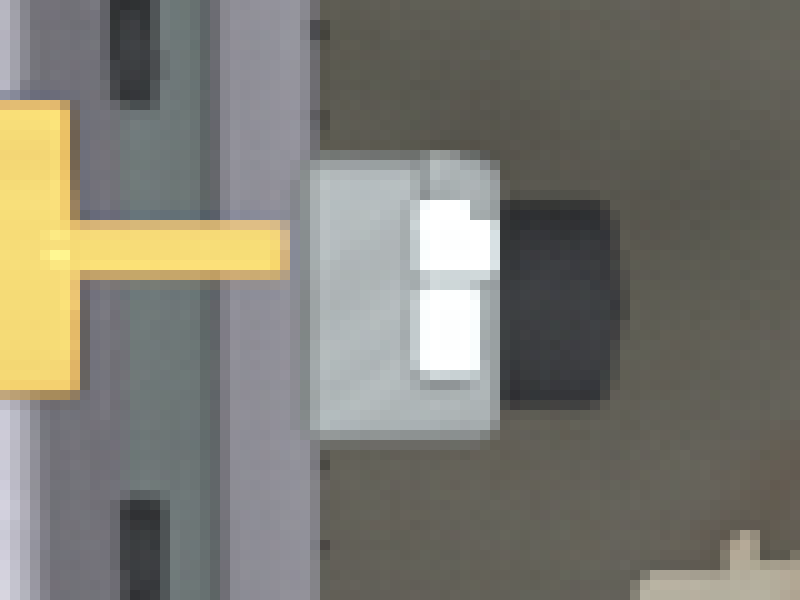

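The index (rows 222–280) is now lined up with the rider blade (rows 216–280), about 0.2 mm off, with the slack taken up in the forward direction. Next is the pipe push, after checking clearance to the wall.

```bash
python3 - <<'E'
from h import *
t=m.camera_params("top");
for uv in [(350,118),(310,105),(350,108)]:print(F(onz(t,uv,0)).round(),F(onz(t,uv,40)).round())
p=load("w1")
for uv in [(293,294),(293,210)]:print("pipe",F(onz(p,uv,97)).round(1))
for uv in [(320,345),(320,362)]:print("base",F(onz(p,uv,0)).round(1))
for X in [(120,0,99),(120,0,150)]:print(m.inverse_kinematics(W(*X),RD))
E
```

```text
[192.   3.   0.] [175.   3.  40.]
[211.  72.   0.] [194.  69.  40.]
[210.   4.   0.] [193.   4.  40.]
pipe [85.2 -0.2 97. ]
pipe [21.6  1.5 97. ]
base [192.7  20.1   0. ]
base [214.6  20.    0. ]
[ 0.06238679  0.87604935 -0.90484888  1.47624723  0.7247779   1.14609582
  0.53058816]
[ 0.07231616  0.8278229  -0.93447336  1.43300118  0.68153409  1.22327704
  0.56320394]
```

```bash
python3 - <<'E'
from h import *
m.movel(W(50,0.5,170),feed=200);m.movel(W(120,0.5,170),feed=200);m.command_gripper(0,25)
m.movel(W(120,0.5,101),feed=120)
f0=m.read_ft_force();print(m.read_clock(),f0.round(1))
m.movel(W(104,0.5,101),feed=60)
x=104;fx=0;ok=False
while x>60 and m.read_clock()<60:
    x-=1.5 if fx<4 else 0.5
    m.movel(W(x,0.5,101),feed=25)
    f=m.read_ft_force()-f0;fx=f@ex
    print(round(x,1),round(F(m.read_eef_pos())[0],1),f.round(1),round(m.read_clock(),2))
    if fx>18.5:ok=True;break
m.pause(0.5);print((m.read_ft_force()-f0).round(1),ok,m.read_clock());shot("w7")
E
```

```text
42.05 [ 0.7 -0.4  0.2]
102.5 102.6 [-0.2  0.7 -0.3] 42.72
101.0 100.9 [-0.5 -0.9 -1.1] 42.97
99.5 99.4 [-1.5 -0.   0.1] 43.22
98.0 97.9 [0.1 0.2 0.4] 43.47
96.5 96.4 [-0.9  0.6 -0.3] 43.72
95.0 95.0 [-0.2  0.9 -0.3] 43.97
93.5 93.4 [-0.   0.1  0.2] 44.22
92.0 91.9 [-0.2  0.7 -0. ] 44.47
90.5 90.3 [-1.1  0.5 -0.2] 44.72
89.0 88.8 [-1.2 -0.5  0. ] 44.97
87.5 87.3 [-0.7 -0.6 -0. ] 45.22
86.0 85.8 [-0.6  0.7 -0.4] 45.47
84.5 84.3 [-0.3  0.2  0.2] 45.72
83.0 82.8 [-0.5  0.8 -0.9] 45.97
81.5 81.3 [0.2 0.7 0.3] 46.22
80.0 79.8 [-0.2  0.6 -1.9] 46.47
78.5 78.3 [ 0.1  0.8 -1.1] 46.72
77.0 76.9 [-0.2  1.  -0.5] 46.97
75.5 75.3 [-1.4  0.7 -0.4] 47.22
74.0 73.8 [-1.3  0.3  0.1] 47.47
72.5 72.4 [-0.9  0.1 -0.4] 47.72
71.0 71.2 [ 0.7  0.7 -0.1] 47.97
69.5 71.1 [ 5.9  0.  -0.8] 48.22
69.0 71.1 [ 6.8  0.5 -2.1] 48.47
68.5 71.0 [ 8.5 -0.1 -0.4] 48.72
68.0 71.0 [ 9.9 -0.  -2. ] 48.97
67.5 71.0 [12.   0.7 -1.1] 49.22
67.0 71.0 [12.9 -0.4 -1.5] 49.47
66.5 70.9 [13.5  0.2 -0.6] 49.72
66.0 70.9 [15.9  0.4 -1.7] 49.97
65.5 70.9 [16.3  0.2 -1.7] 50.22
65.0 70.8 [17.  -0.2 -1.3] 50.47
64.5 70.8 [19.2 -0.2 -1.8] 50.72
[19.1  0.6 -2.5] True 51.2167
```

```bash
python3 - <<'E'
from h import *
m.movel(W(72,0.5,101),feed=30);m.movel(W(85,0.5,101),feed=60);m.movel(W(90,0.5,170),feed=150);m.movel(W(50,44,170),feed=250);m.movel(W(50,44,138),feed=150)
m.pause(.2);shot("w8");meas("w8");print(m.read_ft_force().round(1))
im=cv2.imread('pics/w8.png');cv2.imwrite('pics/c8.png',np.hstack([cv2.resize(im[95:155,280:340],(600,600),interpolation=cv2.INTER_NEAREST)[:,200:],cv2.resize(im[60:360,120:320],(400,600))]))
E
```

```text
w8 mark px 322.71801638770194 119.07543878283127 idx px (np.int64(309), np.float64(119.05882352941177)) d(mm) [-0.01 -5.94  0.  ] t 53.6417
[-0.6  0.8  0.2]
```

View pics/c8.png

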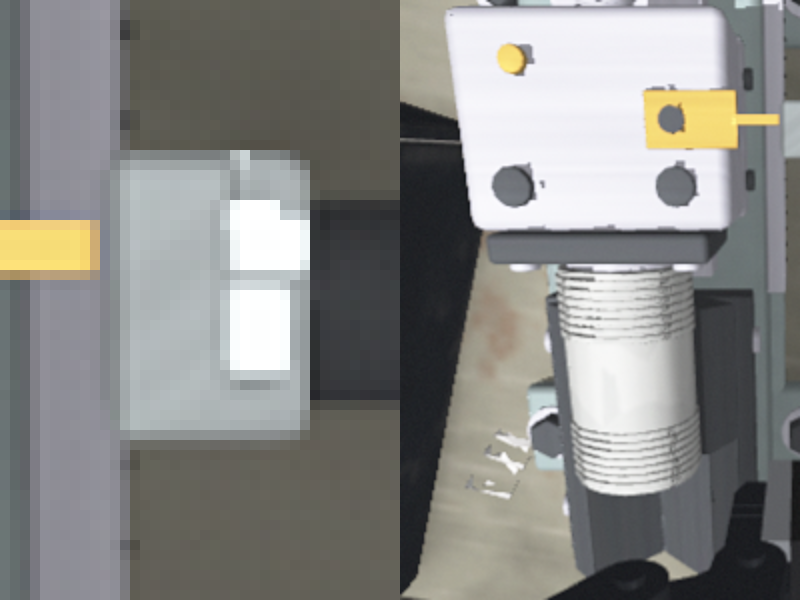

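The index is still on the mark (rows 220–278 against 215–278), and the pipe lies straight in the V-block against the stop. The gripper is free, so I'm handing in.

```bash
python3 -c "
from rig import manip as m
print(m.finish_job(),m.read_clock())"
```

```text
the job is handed in; nothing more can be done
the job is handed in; nothing more can be done
```

The job is handed in at about 54 s: by the last camera view the stop is on the mark within about 0.2 mm, approached forward with the slack out, and the pipe was pressed to it with about 19 N; my first forward wind overshot by about 2 mm, so I wound back past the mark and came forward again.

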